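Set and clamp the stop of a tumbler cradle

TASK

One of the two cradle boards has a glass tumbler lying in its wooden V. Slide that board's stop along its rail up to the tumbler's closed base, so that the cork face touches it or stays no more than about a centimetre short, without shoving the tumbler along. Then lock the stop there by turning its black bar knob clockwise (seen from above) until it will go no further, and let go.

Things in the scene. Friction and masses are not known exactly. Their poses are not given: they have to be found in the camera images.
- tumbler: Green-tinted glass tumbler, a straight cylinder 72 mm across, 115 mm long, 0.35 kg, lying loose in the wooden V at the far end of its board, axis parallel to the rail, 65 mm above the table. Origin: centre of its closed base, the end facing the stop; x axis: towards its open mouth (y, z turn as it rolls). A second board beside it is alike but its V is empty; its stop is not to be used.
- stop_face (a point): Centre of the 56 mm wide cork face of the sliding stop (grey block, top 101 mm above the table) on the tumbler's board, 65 mm above the table. x: level, along the rail to the tumbler; z up. The stop slides along x only, with about 2 N of friction while unclamped, and can be dragged by its knob; it starts 70 to 180 mm short. The board is 400 x 120 x 16 mm.
- knob_grip (a point): Point on the upright axis of the clamp knob on that stop, at gripping height, 128 mm above the table, 42 mm behind the cork face. The knob is black: a 40 mm disc, 8 mm thick, carrying an upright bar 46 mm long, 14 mm thick and 34 mm high, its top 141 mm above the table. x: along the bar (turns with the knob), z up.
- clamp (a joint): Angle of that knob, rad: 0 unclamped, bar along the rail; grows clockwise seen from above to its end at 1.4 (80 degrees), bar nearly across the rail. Starts between 0 and 0.25. Takes 0.06 N m to turn, about 0.1 near the end; stays where left. It grips the rail ever more firmly from about 0.5 rad on, so slide first.

How it is judged:
On the way, in this order (a step that is already met when the one before it is completed fails the run):
1. the stop's cork face is within 14 mm of the tumbler's base (x of tumbler in the frame of stop_face below 0.014 m), for 0.1 s.
2. the knob is turned clockwise to its end (at least 1.2 rad of 1.4) (value of joint clamp above 1.2 rad), for 0.2 s.
At the end, for the whole second after the job is handed in: The stop's cork face touches the tumbler's base or is less than 14 mm short of it, its clamp knob is turned clockwise to at least 1.2 rad of its 1.4, and the tumbler lies at rest in its V less than 15 mm from where it began (x of tumbler in the frame of stop_face below 0.014 m and value of joint clamp above 1.2 rad and distance of tumbler from where it was at the start of the episode below 0.015 m and linear speed of tumbler below 0.02 m/s).
It fails at once if the tumbler is shoved or lifted more than 20 mm from its place (distance of tumbler from where it was at the start of the episode above 0.02 m).
It also fails if it takes over 35 s, if anything falls off the work surface, if the arm or the gripper's body presses on something with over 40 N, if the wrist force passes 120 N, or if a joint passes its speed limit or range.

ROBOT

A 6-joint arm with a two-finger parallel gripper is mounted at the origin on the work surface. World frame = base frame: x ahead of the robot, y to its left, z up, the work surface at z = 0. Lengths are in m, angles in rad, forces in N, time in s.
With the tool pointing down it reaches from about 0.325 to 0.85 m from the base axis. Payload 15.5 kg.
Tool frame: the origin (TCP) lies between the finger pads; the fingertips stand 11 mm ahead of it and the grasp point (between the pads) lies 8 mm behind it; z points along the fingers, y is the direction in which the jaws open and shut (so a half turn about z gives the same grasp; the last joint's range is limited). The gripper opens to 91 mm and grips with 3 to 60 N. Pads are 32 mm wide; open, the fingers measure 118 mm over their backs; the gripper's body (76 mm by 178 mm) begins 60 mm behind the grasp point.
Start: joints at [-1.371, 0.494, 1.345, -0, 1.302, -0.096], TCP at [0.182, -0.598, 0.225] pointing down, gripper open.
Joint ranges: [-2.91, 2.91], [-0.82, 2.16], [0.22, 2.67], [-1.22, 4.37], [0.12, 2.79], [-3.08, 3.08]. Speed limits (rad/s): [1.89, 1.89, 2.57, 3.01, 3.01, 3.01].

INTERFACE

Orientations are given as a rotation vector (axis times angle).
In Python, from bench import readout, grab_frame, env gives the robot as it stands.
- The arm moves only by the tool play_rows, never from a script. Its argument "steps" is one flat list of numbers, 7 for each row, row after row: the turn, a rotation vector about the tool's x, y, z in degrees, then the shift along the tool's x, y, z in mm, then the closure in counts, from 0 (fully open) to 255 (shut). A call has 1 to 20 rows; each row is the pose to reach, as a shift and turn from the pose commanded when the call began, along the tool's axes at that moment; what a row does not reach only later rows make up. A row lasts 1/8 s, in which the tool goes at most 62.5 mm and 10.7 degrees, less where a joint would pass 70% of its speed; a pose out of reach is approached as far as the arm can. A call with a gripper value outside its range is refused whole. The fingers move at their own pace and stop on an object; "force" is the grip in N (left out, the last holds). Time passes only in rows, so rows that repeat a pose let the fingers close. It gives the time, the measured TCP pose, the force and the opening at its end, in the units of the state.
- readout.read_state(): the state, without advancing time (a new reading comes with each control period).
- grab_frame(name): name is "side" or "top" or "wrist"; returns a dict with "image" (400x640x3 uint8, blue, green, red), "K" (3x3 intrinsics, pixels), "xyz" and "rotation" of the camera in the world; the wrist camera has in their place "mount" (4x4, takes a point from camera to tool coordinates, whose origin is the TCP and whose axes are the flange's). Camera axes: x right, y down, z forward; pixel columns grow to the right and rows downward; lengths in m; the calibration is good to about 2 mm. A picture is of the moment at which its call begins: read the wrist's pose just before it. There is no depth.
- env.hand_in(): hands the job in, once; it reports no verdict.
The state is a dict: "time_s": time; "joint_pos": joint angles; "qvel": joint speeds; "effort": joint torques, N m; "position": TCP position; "orientation": TCP orientation; "wrist_force": force on the tool from outside, world axes, zero at the start; "moment": the same for the moment, N m; "opening": opening from 0.0 (shut) to 1.0 (fully open).
Only numpy, scipy, OpenCV 4.12 (cv2) and the standard library are available. Lean on these libraries where they do the work, as an engineer would, in place of code of your own. Each camera call takes 0.05 s, during which the arm holds its last target.

## Working session

There is one attempt and no reset: what is moved stays moved. The work goes in short steps, Python scripts to look and compute and a tool call to move; the robot and the scene stay as the last step left them, time stands still between calls to the robot, and variables do not carry over. Pictures are saved under pics/ and viewed, and the job is handed in when it is done.

Besides the shell and the picture viewer there is one more tool, called as name(argument=value, ...), one argument or row to a line, values as JSON. play_rows: Moves the arm, as the interface text tells. Its arguments: {"type":"object","properties":{"steps":{"type":"array","items":{"type":"number"}},"force":{"type":"number"}},"required":["steps"]}

```bash
mkdir -p pics; python3 - <<'E'
from bench import readout, grab_frame, env
import cv2, numpy as np, pickle
s=readout.read_state()
print({k:np.round(v,3) for k,v in s.items()})
for n in ["side","top","wrist"]:
    f=grab_frame(n); cv2.imwrite(f"pics/{n}0.png",f["image"]); pickle.dump(f,open(f"{n}0.pkl","wb"))
    print(n,{k:np.round(v,4).tolist() for k,v in f.items() if k!="image"})
E
```

```text
{'time_s': np.float64(0.0), 'joint_pos': array([-1.371,  0.494,  1.346, -0.   ,  1.303, -0.095]), 'qvel': array([-0.   ,  0.   ,  0.001,  0.001, -0.001, -0.001]), 'effort': array([-3.0000e-03, -8.7884e+01, -3.8186e+01,  7.1000e-02,  5.3000e-02,
       -0.0000e+00]), 'position': array([ 0.182, -0.597,  0.224]), 'orientation': array([-3.106, -0.463,  0.   ]), 'wrist_force': array([-0.06 , -0.277, -0.278]), 'moment': array([-0.038,  0.015, -0.01 ]), 'opening': np.float64(1.003)}
side {'K': [[482.1049, 0.0, 319.928], [0.0, 482.1049, 198.1809], [0.0, 0.0, 1.0]], 'xyz': [0.4673, 0.5251, 0.8257], 'rotation': [-0.3091, 2.884, -1.0143]}
top {'K': [[435.6013, 0.0, 321.4204], [0.0, 435.6013, 196.5096], [0.0, 0.0, 1.0]], 'xyz': [0.4941, -0.0427, 0.8726], 'rotation': [-2.1269, 2.186, -0.1015]}
wrist {'K': [[298.838, 0.0, 328.0233], [0.0, 298.838, 202.122], [0.0, 0.0, 1.0]], 'mount': [[-0.0009, -0.956, -0.2935, 0.0828], [1.0, -0.0011, 0.0006, -0.0005], [-0.0009, -0.2935, 0.956, -0.1592], [0.0, 0.0, 0.0, 1.0]]}
```

View pics/side0.png

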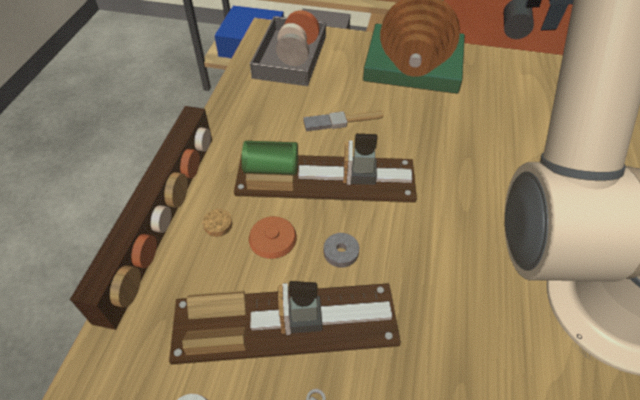

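View pics/top0.png

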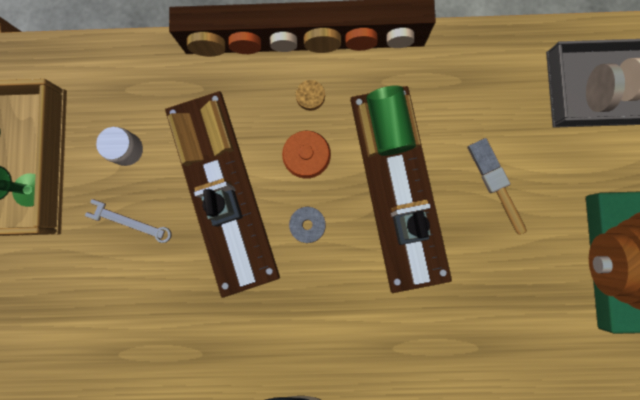

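The right-hand board in the top view holds the green tumbler (about 390,120), and its knob is near (417,225). In the side view that board is the far one. I'll enlarge it and measure.

```bash
cat > h.py <<'E'
import cv2,numpy as np
from scipy.spatial.transform import Rotation as R
def ray(f,uv):
    d=R.from_rotvec(f["rotation"]).apply(np.linalg.inv(f["K"])@[uv[0],uv[1],1]); return np.array(f["xyz"]),d/np.linalg.norm(d)
def onz(f,uv,z):
    o,d=ray(f,uv); return o+d*(z-o[2])/d[2]
def proj(f,p):
    q=R.from_rotvec(f["rotation"]).inv().apply(np.array(p)-f["xyz"]); q=f["K"]@q; return q[:2]/q[2]
E
python3 - <<'E'
import pickle,cv2,numpy as np
from h import *
t=pickle.load(open("top0.pkl","rb"));s=pickle.load(open("side0.pkl","rb"))
c=t["image"][75:300,340:460]; c=cv2.resize(c,None,fx=2.6,fy=2.6,interpolation=cv2.INTER_CUBIC)
d=s["image"][125:205,230:420]; d=cv2.resize(d,None,fx=2.5,fy=2.5,interpolation=cv2.INTER_CUBIC)
o=np.zeros((590,800,3),np.uint8); o[:c.shape[0],:c.shape[1]]=c; o[:d.shape[0],320:320+d.shape[1]]=d
cv2.imwrite("pics/z0.png",o)
im=t["image"]; 
print([onz(t,p,.016).round(3) for p in [(351,98),(407,88),(392,291),(450,281)]])
# tumbler mask
hsv=cv2.cvtColor(im,cv2.COLOR_BGR2HSV)
g=cv2.inRange(hsv,(45,100,30),(80,255,255)); g[:,:345]=0;g[:,440:]=0;g[180:]=0
cs=max(cv2.findContours(g,0,2)[0],key=cv2.contourArea); r=cv2.minAreaRect(cs);print(r,cv2.boxPoints(r))
print("rail",end=' ')
w=cv2.inRange(hsv,(0,0,150),(180,60,255)); w[:,:380]=0;w[:,435:]=0;w[:150]=0;w[290:]=0
ys,xs=np.nonzero(w); print(cv2.fitLine(np.float32(np.c_[xs,ys]),2,0,.01,.01).ravel(), xs.min(),xs.max(),ys.min(),ys.max())
k=cv2.inRange(hsv,(0,0,0),(180,255,40)); k[:,:395]=0;k[:,440:]=0;k[:195]=0;k[250:]=0
E
```

```text
[array([ 0.789, -0.095,  0.016]), array([ 0.806, -0.209,  0.016]), array([ 0.402, -0.161,  0.016]), array([ 0.419, -0.273,  0.016])]
((390.0588073730469, 119.76470947265625), (67.03150177001953, 37.09510040283203), 77.47119140625) [[364.68234   91.070595]
 [400.89407   83.02354 ]
 [415.43527  148.45883 ]
 [379.22354  156.50589 ]]
rail [2.0125800e-01 9.7953826e-01 4.0808438e+02 2.1790385e+02] 388 429 155 284
```

View pics/z0.png

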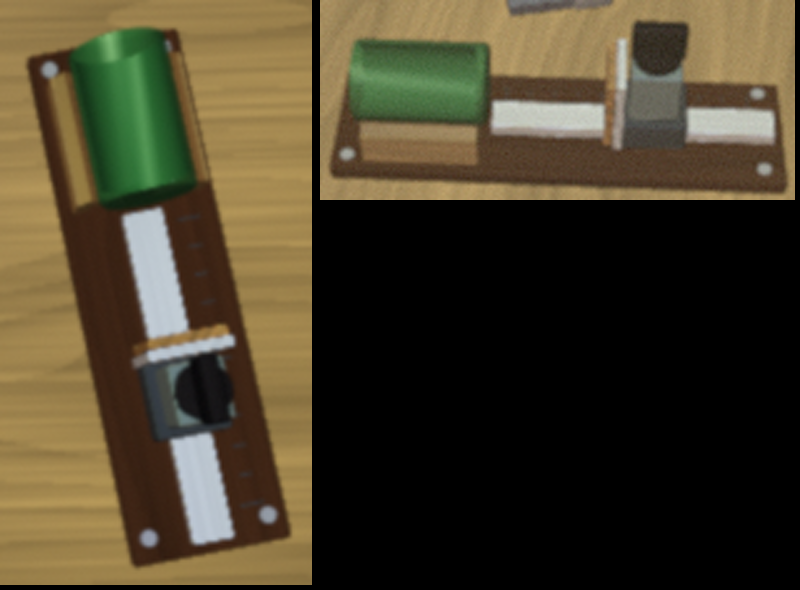

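```bash
python3 - <<'E'
import pickle,cv2,numpy as np
from h import *
t=pickle.load(open("top0.pkl","rb"));s=pickle.load(open("side0.pkl","rb"))
c=t["image"][195:250,385:445].astype(float); c=np.clip((c/110)**.6*255,0,255).astype(np.uint8); c=cv2.resize(c,None,fx=8,fy=8,interpolation=cv2.INTER_CUBIC)
cv2.imwrite("pics/z1.png",c)
d=s["image"][130:190,335:395].astype(float); d=np.clip((d/150)**.6*255,0,255).astype(np.uint8); d=cv2.resize(d,None,fx=8,fy=8,interpolation=cv2.INTER_CUBIC)
cv2.imwrite("pics/z2.png",d)
o=np.array([.4105,-.217]);u=np.array([.387,.065]);u/=np.linalg.norm(u);n=np.array([-u[1],u[0]])
def bl(p): q=p[:2]-o; return np.round([q@u,q@n,p[2]],4)
z=lambda a,b:(340+a/2.6-.3,75+b/2.6-.3)
for nm,p,h in [("railfar",z(143,212),.024),("railnear",z(212,542),.024),("corkL",z(133,350),.101),("corkR",z(228,328),.101),("baseL",z(100,203),.065),("baseR",z(197,180),.065),("knob",z(208,388),.141)]:
    print(nm,bl(onz(t,p,h)),onz(t,p,h).round(4))
E
```

```text
railfar [ 0.2571 -0.0023  0.024 ] [ 0.6644 -0.1766  0.024 ]
railnear [ 0.0062 -0.0001  0.024 ] [ 0.4167 -0.2161  0.024 ]
corkL [0.1517 0.039  0.101 ] [ 0.5537 -0.1534  0.101 ]
corkR [ 0.154  -0.0275  0.101 ] [ 0.5669 -0.2186  0.101 ]
baseL [0.2626 0.0345 0.065 ] [ 0.6638 -0.1394  0.065 ]
baseR [ 0.2655 -0.0377  0.065 ] [ 0.6786 -0.2102  0.065 ]
knob [0.1164 0.0031 0.141 ] [ 0.5248 -0.1947  0.141 ]
```

View pics/z1.png

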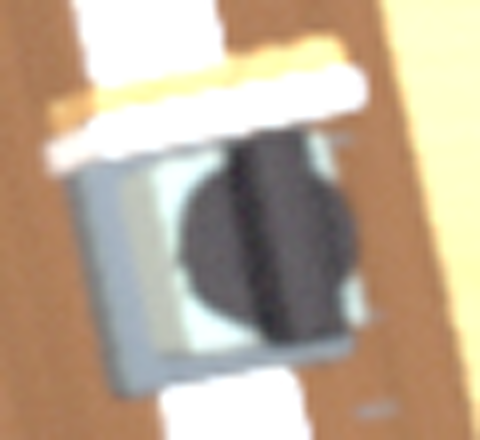

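View pics/z2.png

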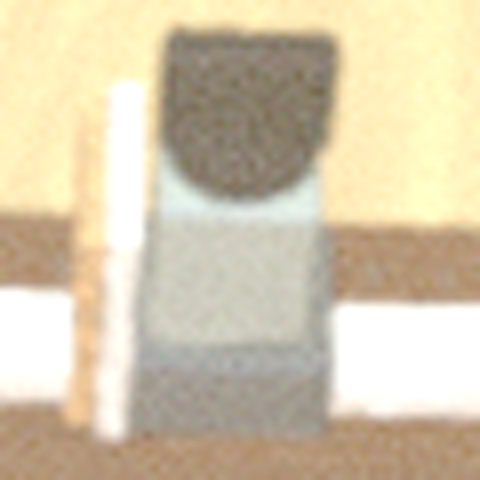

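```bash
cat >> h.py <<'E'
o=np.array([.4105,-.217]);u=np.array([.387,.065]);u/=np.linalg.norm(u);n=np.array([-u[1],u[0]])
def bl(p): q=p[:2]-o; return np.round([q@u,q@n,p[2]],4)
def W(a,b,z): return np.r_[o+a*u+b*n,z]
E
python3 - <<'E'
import pickle
from h import *
from bench import readout
t=pickle.load(open("top0.pkl","rb"));s=pickle.load(open("side0.pkl","rb"))
print(np.degrees(np.arctan2(u[1],u[0])))
q=lambda a,b:(385+a/8-.5,195+b/8-.5)
for nm,p,h in [("knob",q(301,235),.141),("barfar",q(281,132),.141),("barnear",q(321,338),.141),("corkRtop",q(345,40),.101),("corkLtop",q(60,105),.06)]:
    print(nm,bl(onz(t,p,h)),onz(t,p,h).round(4))
# side view: bar top edge at z2 (170,35)-(335,38); 
q2=lambda a,b:(335+a/8-.5,130+b/8-.5)
for nm,p,h in [("barL",q2(172,35),.141),("barR",q2(333,38),.141),("corktop",q2(92,90),.101)]: print(nm,bl(onz(s,p,h)))
q3=lambda a,b:(230+(a-320)/2.5-.3,125+b/2.5-.3)
for nm,p,h in [("basetop",q3(488,45),.095),("basemid",q3(490,80),.065),("corkface",q3(606,80),.08)]: print(nm,bl(onz(s,p,h)))
st=readout.read_state(); print(R.from_rotvec(st["orientation"]).as_matrix().round(3))
E
```

```text
9.53433194746294
knob [ 0.1157 -0.0009  0.141 ] [ 0.5248 -0.1987  0.141 ]
barfar [ 0.1376 -0.0015  0.141 ] [ 0.5464 -0.1957  0.141 ]
barnear [ 0.094  -0.0003  0.141 ] [ 0.5032 -0.2017  0.141 ]
corkRtop [ 0.1563 -0.0285  0.101 ] [ 0.5693 -0.2192  0.101 ]
corkLtop [0.1566 0.0299 0.06  ] [ 0.56   -0.1616  0.06  ]
barL [0.1376 0.0021 0.141 ]
barR [0.0966 0.0012 0.141 ]
corktop [ 0.1564 -0.0179  0.101 ]
basetop [ 0.2612 -0.013   0.095 ]
basemid [ 0.2596 -0.0005  0.065 ]
corkface [0.1592 0.009  0.08  ]
[[ 0.957  0.292 -0.   ]
 [ 0.292 -0.957  0.001]
 [ 0.    -0.001 -1.   ]]
```

Both views agree. The knob sits about 116 mm along the rail, the cork face at about 157 mm and the tumbler base at about 262 mm, so the gap is roughly 105 mm. The cork-to-knob distance (41–42 mm) and the tumbler width (72 mm) match the given sizes. I'll hover above the knob, going around the hive.

play_rows(
  steps=[0,0,0,0,-10,-50,0,0,0,0,40,-130,-50,0,0,0,0,73,-239,-50,0,0,0,0,73,-239,-50,0,0,0,0,73,-239,-50,0,0,0,7.5,444,-283,0,0,0,0,7.5,444,-283,0,0,0,0,7.5,444,-283,0,0,0,0,7.5,444,-283,0,0,0,0,7.5,444,-283,0,0,0,0,7.5,444,-283,20,0,0,0,7.5,444,-283,20,0,0,0,7.5,444,-283,20,0,0,0,7.5,444,-283,20,0,0,0,7.5,444,-283,20,0,0,0,7.5,444,-283,20,0],
)

```text
time_s: 2.15
position: [0.524, -0.1983, 0.2054]
orientation: [3.131, 0.257, 0.001]
wrist_force: [-0.1, 0.1, -0.0]
opening: 0.997
```

```bash
python3 - <<'E'
import pickle
from h import *
from bench import readout,grab_frame
s=readout.read_state(); print(s["time_s"],s["position"].round(4) if hasattr(s["position"],'round') else s["position"],np.round(s["joint_pos"],3))
f=grab_frame("wrist"); M=np.array(f["mount"]); Rt=R.from_rotvec(s["orientation"]); print(Rt.as_matrix().round(3))
f["rotation"]=(Rt*R.from_matrix(M[:3,:3])).as_rotvec(); f["xyz"]=Rt.apply(M[:3,3])+s["position"]
pickle.dump(f,open("wrist1.pkl","wb")); cv2.imwrite("pics/w1.png",f["image"])
for nm,p in [("knobtop",W(.116,0,.141)),("cork",W(.158,0,.101)),("basetop",W(.262,0,.101))]: print(nm,proj(f,p))
E
```

```text
2.15 [ 0.524  -0.1983  0.2054] [-0.468  0.423  1.533 -0.     1.185  0.939]
[[ 0.987  0.163  0.001]
 [ 0.163 -0.987 -0.   ]
 [ 0.001  0.    -1.   ]]
knobtop [327.86991723 217.89999267]
cork [327.66382151 157.56748755]
basetop [327.16915784  24.35705677]
```

View pics/w1.png

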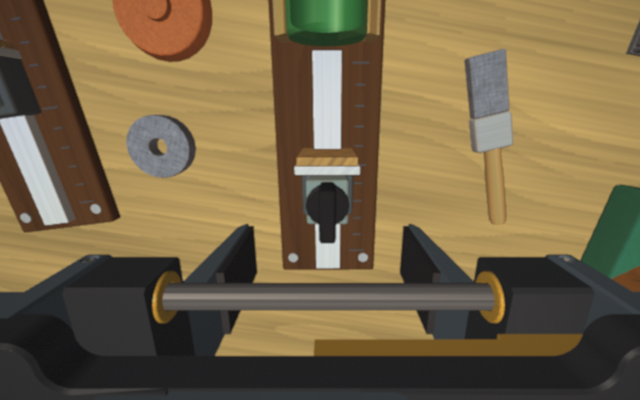

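```bash
python3 - <<'E'
import pickle
from h import *
f=pickle.load(open("wrist1.pkl","rb"))
im=f["image"]; c=cv2.resize(im[0:260,260:395],None,fx=3,fy=3,interpolation=cv2.INTER_CUBIC)[:600*1]
c=np.clip((c/200.)**.6*255,0,255).astype(np.uint8)
cv2.imwrite("pics/w1z.png",np.hstack([c[0:200*3//1][:390],cv2.copyMakeBorder(c[390:],0,0,0,0,0)]) if 0 else np.hstack([c[:390],c[390:780]]) )
for r,h in [(150,.101),(157,.101),(183,.141),(232,.141)]: print(r,bl(onz(f,(328,r),h)))
for r in (25,30,35,40,45): print(r,bl(onz(f,(328,r),.101)),bl(onz(f,(328,r),.065)),bl(onz(f,(328,r),.029)))
E
```

```text
Traceback (most recent call last):
ValueError: all the input array dimensions except for the concatenation axis must match exactly, but along dimension 0, the array at index 0 has size 390 and the array at index 1 has size 210
```

```bash
python3 - <<'E'
import pickle
from h import *
f=pickle.load(open("wrist1.pkl","rb"))
im=f["image"]; c=cv2.resize(im[0:260,260:395],None,fx=3,fy=3,interpolation=cv2.INTER_CUBIC)
c=np.clip((c/200.)**.6*255,0,255).astype(np.uint8)
cv2.imwrite("pics/w1z.png",np.hstack([c[:390],c[390:780]]))
for r,h in [(150,.101),(157,.101),(183,.141),(232,.141)]: print(r,bl(onz(f,(328,r),h)))
for r in (25,30,35,40,45): print(r,bl(onz(f,(328,r),.101)),bl(onz(f,(328,r),.065)),bl(onz(f,(328,r),.029)))
E
```

```text
150 [ 0.1646 -0.0003  0.101 ]
157 [ 0.1585 -0.0003  0.101 ]
183 [ 0.1445 -0.0002  0.141 ]
232 [ 1.039e-01 -1.000e-04  1.410e-01]
25 [ 0.2616 -0.0006  0.101 ] [ 0.2703 -0.0007  0.065 ] [ 0.279  -0.0008  0.029 ]
30 [ 0.2581 -0.0006  0.101 ] [ 0.2663 -0.0007  0.065 ] [ 0.2746 -0.0008  0.029 ]
35 [ 0.2546 -0.0006  0.101 ] [ 0.2624 -0.0007  0.065 ] [ 0.2701 -0.0008  0.029 ]
40 [ 0.251  -0.0006  0.101 ] [ 0.2583 -0.0007  0.065 ] [ 0.2656 -0.0008  0.029 ]
45 [ 0.2475 -0.0006  0.101 ] [ 0.2543 -0.0007  0.065 ] [ 0.2611 -0.0007  0.029 ]
```

View pics/w1z.png

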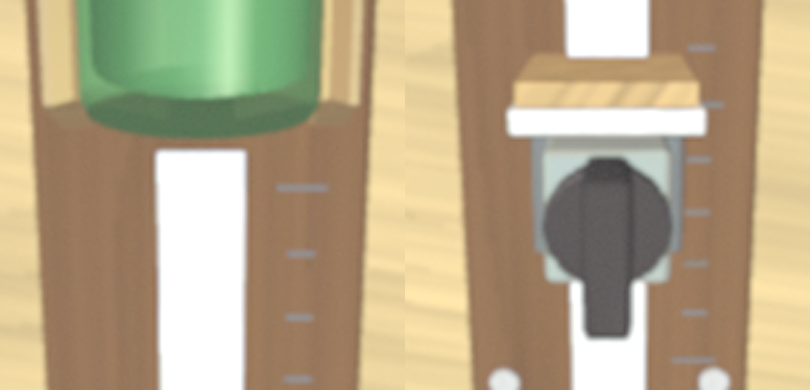

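The wrist view gives the cork face at about 158.7 mm, the base at about 261 mm and the knob axis at about 117 mm, aligned with the tool. That makes the gap about 102 mm, in line with the first estimate. Next I'll descend and grip.

play_rows(
  steps=[0,0,0,1.5,0,40,0,0,0,0,1.5,0,70,0,0,0,0,1.5,0,83,0,0,0,0,1.5,0,83,0,0,0,0,1.5,0,83,255,0,0,0,1.5,0,83,255,0,0,0,1.5,0,83,255,0,0,0,1.5,0,83,255,0,0,0,1.5,0,83,255,0,0,0,1.5,0,83,255,0,0,0,1.5,0,83,255,0,0,0,1.5,0,83,255],
  force=20,
)

```text
time_s: 3.7
position: [0.5258, -0.1974, 0.1219]
orientation: [-3.131, -0.259, 0.0]
wrist_force: [-0.9, 9.2, 3.7]
opening: 0.157
```

play_rows(
  steps=[0,0,0,4,-0.7,0,255,0,0,0,12,-0.7,0,255,0,0,0,20,-0.7,0,255,0,0,0,30,-0.7,0,255,0,0,0,40,-0.7,0,255,0,0,0,50,-0.7,0,255,0,0,0,60,-0.7,0,255,0,0,0,70,-0.7,0,255,0,0,0,76,-0.7,0,255,0,0,0,80,-0.7,0,255,0,0,0,80,-0.7,0,255,0,0,0,80,-0.7,0,255],
)

```text
time_s: 5.2
position: [0.6049, -0.1837, 0.122]
orientation: [3.131, 0.259, 0.001]
wrist_force: [1.6, -3.9, -2.4]
opening: 0.154
```

```bash
python3 - <<'E'
import pickle
from h import *
from bench import readout,grab_frame
s=readout.read_state(); print(s["time_s"],bl(np.array(s["position"])),np.round(s["wrist_force"],1),s["opening"])
f=grab_frame("wrist"); M=np.array(f["mount"]); Rt=R.from_rotvec(s["orientation"])
f["rotation"]=(Rt*R.from_matrix(M[:3,:3])).as_rotvec(); f["xyz"]=Rt.apply(M[:3,3])+s["position"]
pickle.dump(f,open("wrist2.pkl","wb"))
w=cv2.resize(f["image"][40:240,228:428],None,fx=2,fy=2)
g=grab_frame("side"); pickle.dump(g,open("side2.pkl","wb"))
v=cv2.resize(g["image"][120:210,230:420],None,fx=2.1,fy=2.1,interpolation=cv2.INTER_CUBIC)
O=np.zeros((400,800,3),np.uint8);O[:400,:400]=w;O[:189,400:799]=v; O=np.clip((O/200.)**.6*255,0,255).astype(np.uint8); cv2.imwrite("pics/w2.png",O)
E
```

```text
5.2 [0.1972 0.0006 0.122 ] [ 1.6 -3.9 -2.4] 0.15403964571701356
```

View pics/w2.png

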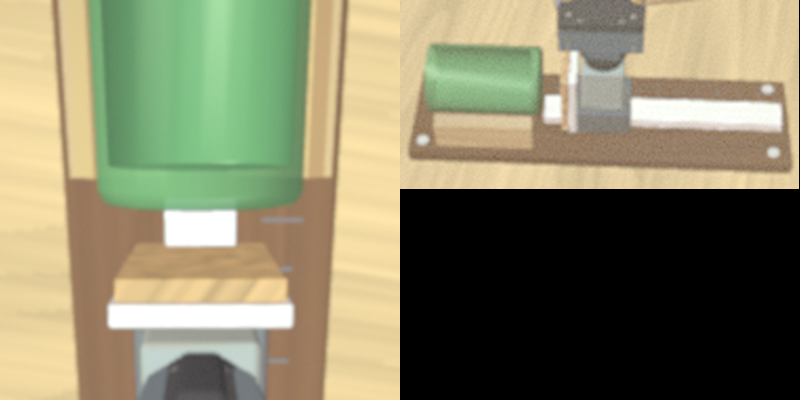

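```bash
python3 - <<'E'
import pickle
from h import *
f=pickle.load(open("wrist2.pkl","rb"))
for r in (142.5,144,178,179.5): print(r,bl(onz(f,(328,r),.101)))
E
```

```text
142.5 [0.2617 0.0008 0.101 ]
144 [0.2608 0.0008 0.101 ]
178 [0.2402 0.0008 0.101 ]
179.5 [0.2392 0.0008 0.101 ]
```

The gap, with both edges on the same plane, is now about 21.5 mm. I'll advance 18 mm slowly.

play_rows(
  steps=[0,0,0,4,0.2,0,255,0,0,0,8,0.2,0,255,0,0,0,12,0.2,0,255,0,0,0,15,0.2,0,255,0,0,0,17,0.2,0,255,0,0,0,18,0.2,0,255,0,0,0,18,0.2,0,255,0,0,0,18,0.2,0,255,0,0,0,18,0.2,0,255],
)

```text
time_s: 6.42
position: [0.6226, -0.1808, 0.1219]
orientation: [-3.131, -0.259, -0.0]
wrist_force: [1.1, -0.0, 1.0]
opening: 0.153
```

```bash
python3 - <<'E'
import pickle
from h import *
from bench import readout,grab_frame
s=readout.read_state(); print(s["time_s"],bl(np.array(s["position"])),np.round(s["wrist_force"],1),np.round(s["moment"],2),s["opening"],np.round(s["joint_pos"],2))
f=grab_frame("wrist"); M=np.array(f["mount"]); Rt=R.from_rotvec(s["orientation"])
f["rotation"]=(Rt*R.from_matrix(M[:3,:3])).as_rotvec(); f["xyz"]=Rt.apply(M[:3,3])+s["position"]
pickle.dump(f,open("wrist3.pkl","wb"))
w=cv2.resize(f["image"][130:230,268:388],None,fx=5,fy=5,interpolation=cv2.INTER_CUBIC)
w=np.clip((w/200.)**.6*255,0,255).astype(np.uint8); cv2.imwrite("pics/w3.png",w)
for r in (165,167,169,171,173,175,177,179): print(r,bl(onz(f,(328,r),.101)))
E
```

```text
6.425 [0.2151 0.0006 0.1219] [ 1.1 -0.   1. ] [-0.07 -0.24  0.02] 0.15291844773845206 [-0.37  0.63  1.4   0.    1.12  1.03]
165 [0.2662 0.0008 0.101 ]
167 [0.2649 0.0008 0.101 ]
169 [0.2637 0.0008 0.101 ]
171 [0.2625 0.0008 0.101 ]
173 [0.2612 0.0008 0.101 ]
175 [0.26   0.0008 0.101 ]
177 [0.2587 0.0008 0.101 ]
179 [0.2575 0.0008 0.101 ]
```

View pics/w3.png

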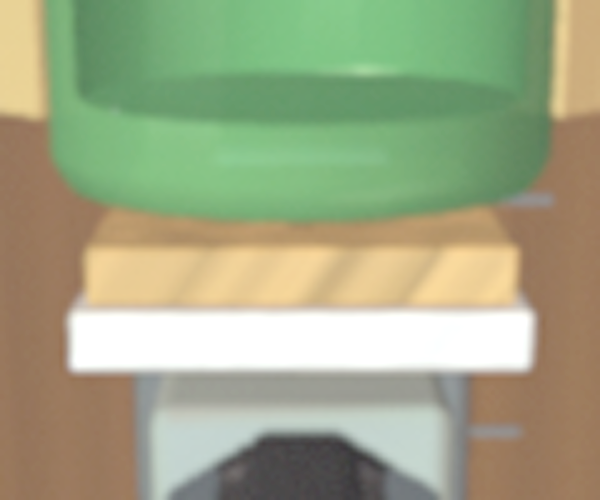

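The gap is about 3 mm, with the tumbler rim at 260.8 mm (unmoved) and the cork at 257.7 mm. Now I'll turn the knob clockwise, which is positive about tool z.

play_rows(
  steps=[0,0,6,0,0,0,255,0,0,13,0,0,0,255,0,0,20,0,0,0,255,0,0,27,0,0,0,255,0,0,34,0,0,0,255,0,0,41,0,0,0,255,0,0,48,0,0,0,255,0,0,54,0,0,0,255,0,0,60,0,0,0,255,0,0,66,0,0,0,255,0,0,71,0,0,0,255,0,0,75,0,0,0,255,0,0,78,0,0,0,255,0,0,80,0,0,0,255,0,0,81,0,0,0,255,0,0,81,0,0,0,255,0,0,81,0,0,0,255],
  force=30,
)

```text
time_s: 8.6
position: [0.6221, -0.1815, 0.122]
orientation: [2.548, -1.835, 0.0]
wrist_force: [-3.1, -5.5, 2.0]
opening: 0.154
```

```bash
python3 - <<'E'
from h import *
from bench import readout
s=readout.read_state(); Rm=R.from_rotvec(s["orientation"]).as_matrix()
print(s["time_s"],bl(np.array(s["position"])),np.round(s["wrist_force"],1),np.round(s["moment"],2),s["opening"],"cw from rail",9.53-np.degrees(np.arctan2(Rm[1,0],Rm[0,0])))
E
```

```text
8.6 [ 0.2146 -0.      0.122 ] [-3.1 -5.5  2. ] [-0.86  0.49  0.56] 0.15366962808424342 cw from rail 81.05647044283484
```

The turn reached 81° with a 0.56 N m reaction, so it's at the end. I'll release with a small opening, since the jaws now lie along the rail, and then rise.

play_rows(
  steps=[0,0,0,0,0,0,180,0,0,0,0,0,0,180,0,0,0,0,0,0,180,0,0,0,0,0,0,180,0,0,0,0,0,-10,180,0,0,0,0,0,-30,180,0,0,0,0,0,-70,180,0,0,0,0,0,-110,180,0,0,0,0,0,-110,180,0,0,0,0,0,-110,180,0,0,0,0,0,-110,180],
)

```text
time_s: 9.98
position: [0.622, -0.1807, 0.231]
orientation: [2.548, -1.836, -0.003]
wrist_force: [0.1, 0.3, 0.0]
opening: 0.297
```

```bash
python3 - <<'E'
import pickle
from h import *
from bench import readout,grab_frame
s=readout.read_state(); print(s["time_s"],bl(np.array(s["position"])),np.round(s["wrist_force"],1),s["opening"])
f=grab_frame("wrist"); M=np.array(f["mount"]); Rt=R.from_rotvec(s["orientation"])
f["rotation"]=(Rt*R.from_matrix(M[:3,:3])).as_rotvec(); f["xyz"]=Rt.apply(M[:3,3])+s["position"]
pickle.dump(f,open("wrist4.pkl","wb"))
g=grab_frame("side"); pickle.dump(g,open("side4.pkl","wb"))
v=cv2.resize(g["image"][120:210,230:390],None,fx=2.5,fy=2.5,interpolation=cv2.INTER_CUBIC)
w=cv2.resize(f["image"][50:250,160:360],None,fx=2,fy=2,interpolation=cv2.INTER_CUBIC)
O=np.zeros((400,800,3),np.uint8);O[:,:400]=w;O[:225,400:]=v;O=np.clip((O/200.)**.6*255,0,255).astype(np.uint8); cv2.imwrite("pics/w4.png",O)
E
```

```text
9.975 [0.2146 0.0008 0.231 ] [0.1 0.3 0. ] 0.29715375858133414
```

View pics/w4.png

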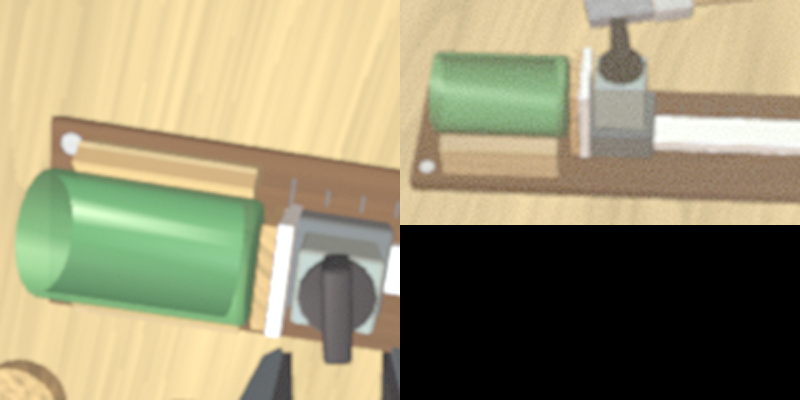

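```bash
python3 - <<'E'
import pickle
from h import *
f=pickle.load(open("wrist4.pkl","rb"))
q=lambda a,b:(160+a/2-.25,50+b/2-.25)
P=[bl(onz(f,q(a,b),.141)) for a,b in [(336,268),(339,358)]]
d=P[1]-P[0]; print(P,"bar angle deg",np.degrees(np.arctan2(d[1],d[0])))
for nm,p in [("base rim",(252,265)),("cork front edge",(258,265))]: print(nm,bl(onz(f,q(*p),.101)))
E
```

```text
[array([ 0.2176, -0.0221,  0.141 ]), array([0.2099, 0.0186, 0.141 ])] bar angle deg 100.71312302279102
base rim [ 0.2575 -0.0077  0.101 ]
cork front edge [ 0.2545 -0.0082  0.101 ]
```

The bar reads 79° clockwise, the gap is about 3 mm and the tumbler is in place, so I'm handing in.

```bash
python3 -c "
from bench import env
print(env.hand_in())"
```

```text
the job is handed in; nothing more can be done
None
```

I slid the stop on the tumbler's board about 98 mm along its rail by its knob. It stopped about 3 mm short of the glass base. I then turned the knob clockwise to its end, let go and raised the gripper. The job was handed in at about 10 s of robot time, and no verdict was reported.

- **Gap:** the last wrist view still shows about 3 mm between cork and base.
- **Knob:** the tool turned to 81° and met a reaction of about 0.56 N m. After release the bar measured about 79° clockwise (1.38 rad).
- **Tumbler:** in the side view its base is at the same pixel position as at the start, so it did not visibly move. The final wrist view put both the base rim and the cork face about 3 mm nearer than the earlier views did. Because both shifted together, I took this as picking and calibration error rather than movement.

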